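Load a vial reader and click its filter selector to the marked stop

TASK

Stand the black-capped vial in the reader's well, fully home. Then press the black selector knob down gently until it comes free, click it round clockwise stop by stop to the stop marked by the red pin, and let it spring up again so that it locks there. Do not force the knob, neither against its lock nor hard onto its bottom, and leave the other two vials standing.

Things in the scene. Friction and masses are not known exactly. Their poses are not given: they have to be found in the camera images.
- reader: White bench vial reader, fixed, 114 x 214 mm and 45 mm high; origin at the centre of its underside, z up. In its frame the axis of the vial well is at x 0, y -60 mm and the selector knob's axis at x 0, y +55 mm; its -x side (dark window, three grey buttons, not used) is the front.
- well_mouth (a point): Centre of the mouth of the round vial well, level with the flat top of the reader (45 mm above its underside). The well is 30 mm in diameter, 22 mm deep, with a 2 mm chamfer.
- well_floor (a point): Centre of the well's floor, 22 mm under its mouth; axes as the reader's, z up.
- vial_black: The amber vial with the black cap: loose, 27 mm in diameter, 58 mm tall with the cap, 22 to 40 g; origin at the centre of its underside, z up. It stands on the bench. Home in the well, 36 mm of it stand out above the reader. Behind the vials, from about x = 0.56 on, stands the tall autosampler with a pump on its left side: carry the vial across in front of it.
- vial_white: Amber vial with a white cap, 27 mm diameter, 58 mm tall, loose, standing on the bench; to be left alone. Origin at the centre of its underside, z up.
- vial_green: Smaller amber vial with a green cap, 22 mm diameter, 46 mm tall, loose, standing on the bench; to be left alone. Origin at the centre of its underside, z up.
- knob: Selector knob: ribbed black cylinder 36 mm in diameter, 27 mm high, on a grey flange 58 mm in diameter, 5 mm thick. Origin on the axis at the flange's underside, 17.5 mm above the reader's top when up; z up; the frame turns with the knob. Click stops every 20 degrees, held by a sprung ball that gives way at about 0.1 Nm; let go between stops it snaps to the nearer. Turns clockwise seen from above.
- knob_grip (a point): On the knob's axis, half way up the black grip, 18.5 mm above the flange's underside (13.5 mm above its top, 13.5 mm below the knob's top). While up, the knob is locked at its stop with about 2 degrees of play; pressed down far enough (see knob_push) it turns.
- pointer (a point): Outer end of the orange pointer on the knob's flange, 34 mm from the knob's axis; turns with the knob. It starts at stop 0; the last is stop 5, 100 degrees clockwise. In line with a pin it is 10 mm from the pin's centre, one stop off 17 mm.
- knob_push (a joint): How far the knob is pressed down, m: 0 fully up (locked). A spring lifts it: about 4 N at the start, 0.6 N more per mm. It meets a hard stop, felt as a sudden rise of force, at a depth that cannot be seen and differs from case to case: 5 to 13 mm (spring 7 to 12 N there). It is free to turn only in the last 1.5 mm before that stop, and when resting lightly on it.
- seat: Steel seat under the knob, fixed in the reader, mostly hidden: carries, inside, the lock's teeth and the hard stop. The force between knob and seat (twisting it while locked, or pressing it onto the stop) must stay under 15 N. Origin on the knob's axis, at the reader's top.
- red_pin: Red pin, 8 mm in diameter, 6 mm high, fixed on the reader's top, 44 mm from the knob's axis, in front of the knob, exactly in line with stop 2, 3 or 4 (40, 60 or 80 degrees clockwise from the pointer's start; it differs from case to case). Origin at its foot. Two grey pins of the same shape mark the other two of these stops; a thin tick marks every stop.
There are look-alikes about, which are no part of the job. What is shaped like the vial_black but purple is not meant.

How it is judged:
By the outcome, as a careful person would: the job done as asked, in the order asked, and still so for the second after the job is handed in, with the robot touching nothing.
It also fails if it takes over 58 s, if anything falls off the work surface, if the arm or the gripper's body presses on something with over 40 N, if the wrist force passes 120 N, or if a joint passes its speed limit or range.

ROBOT

A 6-joint arm with a two-finger parallel gripper is mounted at the origin on a cart in front of the work surface, level with it; the furniture and walls round the work are solid. World frame = base frame: x ahead of the robot, y to its left, z up, the work surface at z = 0. Lengths are in m, angles in rad, forces in N, time in s.
With the tool pointing down it reaches from about 0.375 to 0.9 m from the base axis. Payload 3.1 kg.
Tool frame: the origin (TCP) lies at the very end of the fingers, on their centre line; the grasp point (between the pads) lies bot.grasp_offset behind it (bot.grasp_offset is the distance from the TCP to the grasp point, in m); x points along the fingers, y is the direction in which the jaws open and shut, and the axes are right-handed (so a half turn about x gives the same grasp; the last joint's range is limited). The gripper opens to 85 mm and grips with 20 to 120 N. Pads are 22 mm wide; open, the fingers measure 114 mm over their backs; the gripper's body (76 mm by 85 mm) begins 54 mm behind the grasp point. The pads swing forward as they close: fully open they stand 13 mm farther back than shut.
Start: joints at [-1.31, 0.527, 1.433, -0, 1.181, -0.178], TCP at [0.266, -0.565, 0.231] pointing down, gripper open.
Joint ranges: [-3.08, 3.08], [-0.75, 2.2], [0.22, 2.44], [-1.43, 4.57], [0, 2.65], [-2.85, 2.85]. Speed limits (rad/s): [2.79, 2.79, 3.14, 3.14, 3.14, 3.14].

INTERFACE

Orientations are given as [roll, pitch, yaw] about the fixed x, y, z axes, in that order (R = Rz(yaw) Ry(pitch) Rx(roll)).
In Python, from station import sensors, vision, bot, finder gives the robot as it stands.
- The arm moves only by the tool apply_moves, never from a script. Its argument "deltas" is a list of rows, each a list of 4 numbers: the shift along the tool's x, y, z in mm, then the turn about the tool's x in rad. In form: [[x, y, z, roll], ...]. A call has 1 to 5 rows; each row shifts and turns the commanded pose from where the row before left it, along the tool's axes as they then stand; what a row does not reach is not made up. A row lasts 1/8 s, in which the tool goes at most 62.5 mm and 10.7 degrees, less where a joint would pass 70% of its speed; a pose out of reach is approached as far as the arm can. A call is refused whole if a number of a shift passes 62.5 or a number of a turn 0.188, either way. A call with a gripper value outside its range is refused whole. "grip" is the opening, from -1 (shut) to 1 (fully open), so that 0 is half open, set as the call begins (left out, the last holds). The fingers move at their own pace and stop on an object; "squeeze" is the grip in N (left out, the last holds). Time passes only in rows, so rows that do not move let the fingers close. It gives the time, the measured TCP pose, the force and the opening at its end, in the units of the state.
- sensors.state(): the state, without advancing time (a new reading comes with each control period).
- vision.get_image(name): name is "side" or "top"; returns the picture (420x560x3 uint8, red, green, blue); there is no depth.
- vision.calibration(name): a dict with "fx", "fy", "cx", "cy" (pixels), "R" (3x3) and "t" (3): a world point X has camera coordinates R X + t. Camera axes: x right, y down, z forward; pixel columns grow to the right and rows downward; lengths in m; the calibration is good to about 2 mm. A picture is of the moment at which its call begins. calibration takes no time and is no camera call.
- bot.hand_in(): hands the job in, once; it reports no verdict.
Trained networks look in the newest picture that a camera, given by its name, has taken for a name from the list of things; names that differ only in an ending like _2 or _b are one class to them, and where a whole thing is asked for, a point or a joint stands for the part that bears it (a point fixed in the world has none). Each returns a list of dicts, best first, with "p" (0 to 1); they miss things now and then, are a little off and sometimes report something else, mostly with a low value. They report only what shows in the picture. A call takes as long as a camera call. They do not tell look-alikes from the thing itself.
- finder.recognise(camera, thing): "location" ([row, column] in pixels, amid what is visible of it).
The state is a dict: "clock": time; "joints": joint angles; "dq": joint speeds; "joint_efforts": joint torques, N m; "position": TCP position; "eef_rot": TCP orientation; "force": force on the tool from outside, world axes, zero at the start; "ft_torque": the same for the moment, N m; "finger_gap": opening from 0.0 (shut) to 1.0 (fully open).
Only numpy, scipy, OpenCV 4.12 (cv2) and the standard library are available. Lean on these libraries where they do the work, as an engineer would, in place of code of your own. Each camera call takes 0.05 s, during which the arm holds its last target.

## Working session

There is one attempt and no reset: what is moved stays moved. The work goes in short steps, Python scripts to look and compute and a tool call to move; the robot and the scene stay as the last step left them, time stands still between calls to the robot, and variables do not carry over. Pictures are saved under pics/ and viewed, and the job is handed in when it is done.

Besides the shell and the picture viewer there is one more tool, called after "Request:" by a JSON object that holds its "api" and its "payload". apply_moves: Moves the arm, as the interface text tells. Its arguments: {"type":"object","properties":{"deltas":{"type":"array"},"grip":{"type":"number"},"squeeze":{"type":"number"}},"required":["deltas"]}

```bash
ls; mkdir -p pics
python3 - <<'E'
from station import sensors, vision, bot, finder
import cv2
s=sensors.state(); print(s, bot.grasp_offset)
for n in ("side","top"):
    im=vision.get_image(n); cv2.imwrite(f"pics/{n}0.png",im[:,:,::-1])
    c=vision.calibration(n); print(n,c)
E
```

```text
pics
{'clock': 0.0, 'joints': array([-1.30953282e+00,  5.28440479e-01,  1.43390177e+00, -7.44585199e-06,
        1.18138244e+00, -1.78494025e-01]), 'dq': array([-0.00033663, -0.00100063, -0.00035212, -0.00026278, -0.0008128 ,
       -0.0010721 ]), 'joint_efforts': array([ 6.66368724e-04, -4.42350984e+01, -1.78023720e+01, -2.42417873e-04,
        8.40762863e-03,  1.68258698e-06]), 'position': array([ 0.26591685, -0.56482408,  0.23034956]), 'eef_rot': array([-1.74606229,  1.56866428,  1.83529073]), 'force': array([-0.08511021, -0.49889301,  0.44291291]), 'ft_torque': array([0.02765047, 0.02834311, 0.0065429 ]), 'finger_gap': 1.0025731826194484} 0.0187
side {'fx': 455.67933001690506, 'fy': 455.67933001690506, 'cx': 279.10654038222054, 'cy': 212.49538505943212, 'R': array([[ 0.99947652,  0.02647167,  0.01859964],
       [ 0.0310356 , -0.62213512, -0.7822945 ],
       [-0.00913715,  0.78246223, -0.62263101]]), 't': array([-0.4960098 , -0.02907803,  1.09226693])}
top {'fx': 478.5735973127356, 'fy': 478.5735973127356, 'cx': 276.64704858952695, 'cy': 212.45748129092647, 'R': array([[ 0.01261452, -0.99982744, -0.01363679],
       [-0.99913328, -0.01206239, -0.03983955],
       [ 0.03966818,  0.01412753, -0.99911303]]), 't': array([-0.09832409,  0.47806898,  1.1397296 ])}
```

View pics/side0.png

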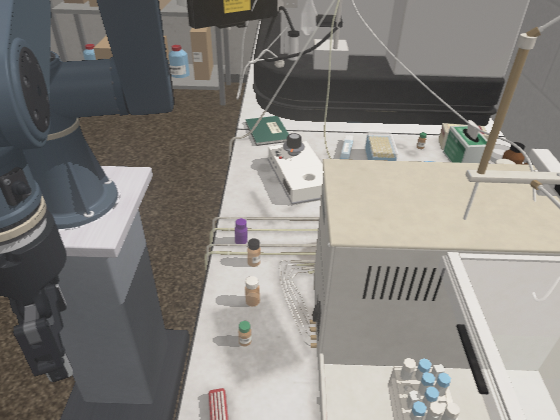

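View pics/top0.png

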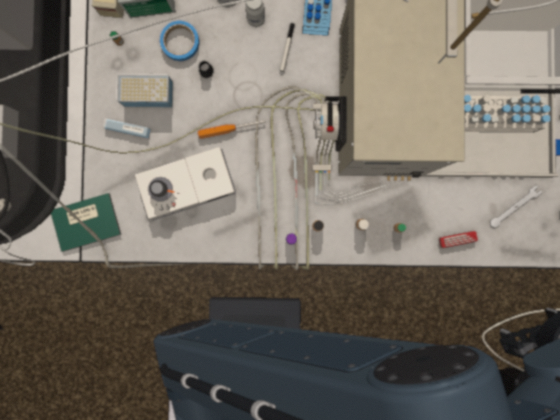

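```bash
cat > h.py <<'E'
from station import sensors, vision, bot, finder
import numpy as np, cv2
def proj(n,X):
    c=vision.calibration(n); p=c['R']@np.asarray(X,float)+c['t']
    return np.array([c['fx']*p[0]/p[2]+c['cx'], c['fy']*p[1]/p[2]+c['cy']])
def ray(n,u,v):
    c=vision.calibration(n); d=c['R'].T@np.array([(u-c['cx'])/c['fx'],(v-c['cy'])/c['fy'],1.]); return -c['R'].T@c['t'], d
def atz(n,u,v,z):
    o,d=ray(n,u,v); return o+d*(z-o[2])/d[2]
def tri(uvt,uvs):
    A=[];b=[]
    for n,(u,v) in (('top',uvt),('side',uvs)):
        o,d=ray(n,u,v); d=d/np.linalg.norm(d); P=np.eye(3)-np.outer(d,d); A.append(P); b.append(P@o)
    return np.linalg.lstsq(np.vstack(A),np.hstack(b),rcond=None)[0]
E
python3 - <<'E'
from h import *
for n in ("side","top"):
    vision.get_image(n)
    for t in ("vial_black","vial_white","vial_green","knob","reader","red_pin","pointer","well_mouth"):
        try: print(n,t,[(np.round(d['location'],1).tolist(),round(d['p'],2)) for d in finder.recognise(n,t)][:5])
        except Exception as e: print(n,t,e)
S=cv2.imread('pics/side0.png');T=cv2.imread('pics/top0.png')
def crop(im,r0,r1,c0,c1,k,name): cv2.imwrite(name,cv2.resize(im[r0:r1,c0:c1],None,fx=k,fy=k,interpolation=cv2.INTER_CUBIC))
crop(S,205,355,190,340,4,'pics/s_v.png')
crop(S,120,210,235,345,6,'pics/s_r.png')
crop(T,140,225,125,245,6,'pics/t_r.png')
crop(T,180,270,250,420,4.5,'pics/t_v.png')
print(sensors.state()['clock'])
E
```

```text
side vial_black [([230.3, 241.9], 0.78), ([255.9, 252.9], 0.64)]
side vial_white [([292.1, 252.2], 0.97)]
side vial_green [([333.9, 245.5], 0.68)]
side knob [([141.7, 293.7], 0.82)]
side reader [([168.2, 298.9], 0.82)]
side red_pin [([143.7, 293.9], 0.58)]
side pointer [([144.8, 298.0], 0.62)]
side well_mouth [([167.1, 293.7], 0.62)]
top vial_black [([226.1, 317.3], 0.65)]
top vial_white [([224.5, 360.5], 0.67)]
top vial_green []
top knob [([189.3, 160.0], 0.64)]
top reader [([184.1, 184.1], 0.94)]
top red_pin []
top pointer [([187.7, 158.8], 0.82)]
top well_mouth [([185.1, 185.3], 0.87)]
1.0
```

View pics/s_v.png

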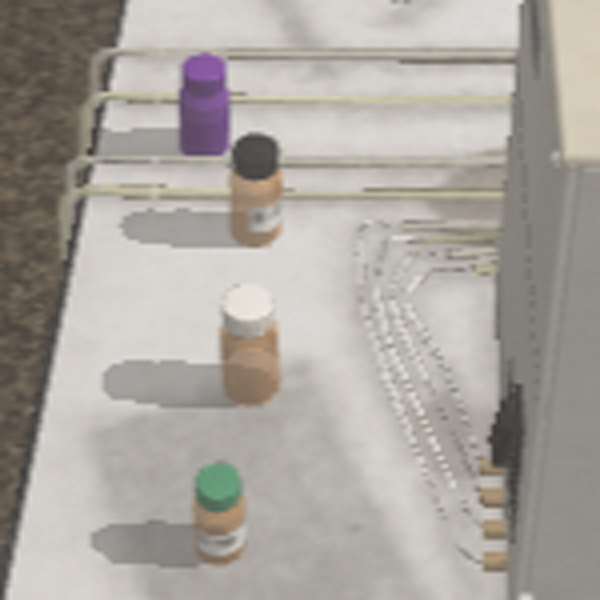

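View pics/s_r.png

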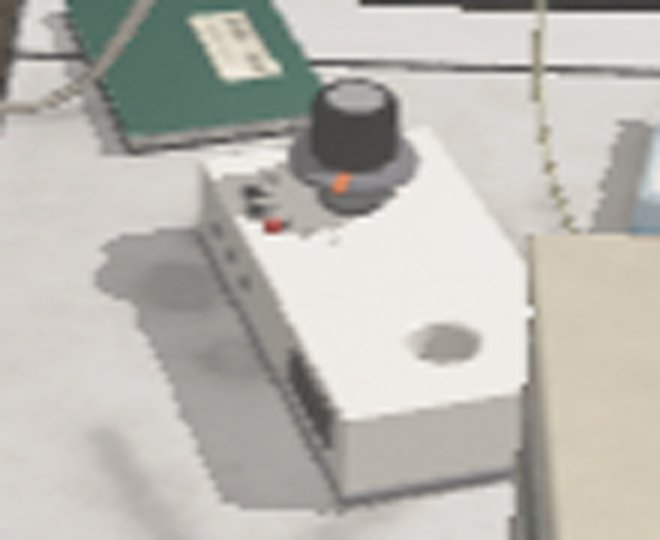

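View pics/t_r.png

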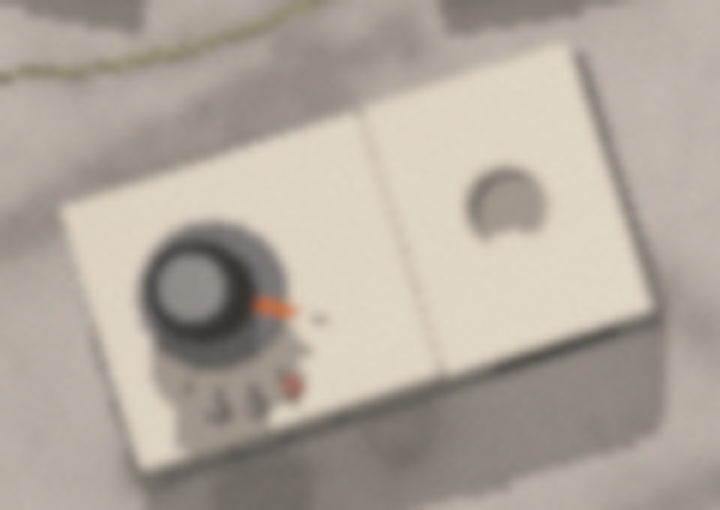

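View pics/t_v.png

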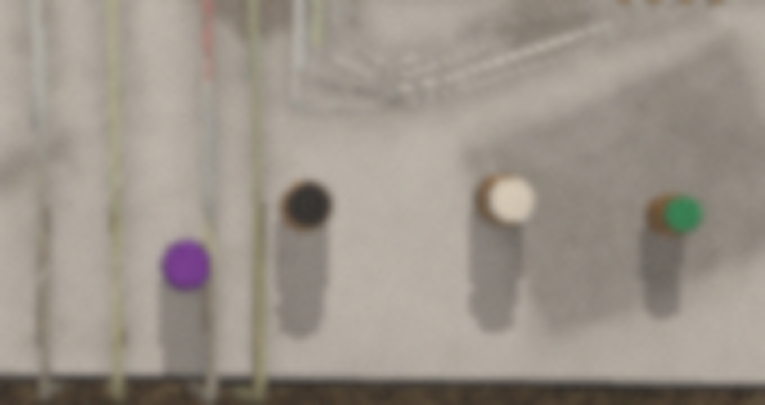

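Run:
```python
from h import *
T=lambda x,y,k=4.5,c=250,r=180:(c+x/k,r+y/k)
bt=(250+308/4.5-.4,180+205/4.5-.4); pt=(250+187/4.5-.4,180+265/4.5-.4)
print('black top',atz('top',*bt,.058),'purple',atz('top',*pt,.058))
# side: cap top centre black crop (255,140)->; base bottom centre (255,235)
bs=(190+256/4-.4,205+145/4-.4); print('black side',atz('side',*bs,.058), tri(bt,bs))
ps=(190+206/4-.4,205+64/4-.4); print('purple side',atz('side',*ps,.058), tri(pt,ps))
print('white',atz('top',250+513/4.5-.4,180+200/4.5-.4,.058),'green',atz('top',250+684/4.5-.4,180+214/4.5-.4,.046))
print('tube top z0',atz('top',250+258/4.5-.4,225,0.),'side',[atz('side',300,205+195/4,z) for z in(0,.01,.03)])
q=lambda x,y:(125+x/6-.4,140+y/6-.4)
C=[atz('top',*q(*p),.045) for p in [(62,208),(572,45),(655,312),(145,472)]]
C=np.array(C); print(C); ctr=C.mean(0)
yax=(C[0]+C[3]-C[1]-C[2])[:2]; print(np.linalg.norm(yax)/2, np.linalg.norm((C[0]+C[1]-C[2]-C[3])[:2])/2)
yaw=np.arctan2(-yax[0],yax[1]); print('ctr',ctr,'yaw',np.degrees(yaw))
R=np.array([[np.cos(yaw),-np.sin(yaw)],[np.sin(yaw),np.cos(yaw)]])
print('well',ctr[:2]+R@[0,-.06],'knob',ctr[:2]+R@[0,.055])
w=q(507,203); print('well meas top',atz('top',*w,.045)); ws=(235+446/6-.4,120+343/6-.4); print('well side',atz('side',*ws,.045),tri(w,ws))
kt=q(192,287); ks=(235+357/6-.4,120+97/6-.4); print('knob top',atz('top',*kt,.045+.0175+.032),'side',atz('side',*ks,.0945),tri(kt,ks))
for nm,p in dict(red=(291,384),g1=(258,400),g2=(217,408)).items(): print(nm,atz('top',*q(*p),.051))
print('ptr',atz('top',*q(294,313),.0625+.004))
```

```text
black top [ 0.44931449 -0.18836703  0.058     ] purple [ 0.41800743 -0.12710767  0.058     ]
black side [ 0.44947323 -0.18777661  0.058     ] [ 0.44941322 -0.1883222   0.05848461]
purple side [ 0.41894143 -0.12603605  0.058     ] [ 0.41853683 -0.12703916  0.05879482]
white [ 0.45315282 -0.29251526  0.058     ] green [ 0.44726273 -0.38217546  0.046     ]
tube top z0 [ 0.45018208 -0.16578297  0.        ] side [array([ 0.54464727, -0.15961859,  0.        ]), array([ 0.54407696, -0.17012031,  0.01      ]), array([ 0.54293634, -0.19112373,  0.03      ])]
[[0.56328711 0.24000965 0.045     ]
 [0.62931727 0.04177276 0.045     ]
 [0.5252648  0.00765796 0.045     ]
 [0.46065557 0.20510075 0.045     ]]
0.20834410534539546 0.10895246037866312
ctr [0.54463119 0.12363528 0.045     ] yaw 18.271390129544645
well [0.56344229 0.06666035] knob [0.52738768 0.1758623 ]
well meas top [0.56715201 0.06605357 0.045     ]
well side [0.56639503 0.0647959  0.045     ] [0.56686776 0.06617707 0.04412316]
knob top [0.52853332 0.17517463 0.0945    ] side [0.52824511 0.17657415 0.0945    ] [0.52832998 0.17491966 0.09542734]
red [0.49524016 0.14752848 0.051     ]
g1 [0.48889306 0.16019646 0.051     ]
g2 [0.48560637 0.17603569 0.051     ]
ptr [0.52152727 0.14336511 0.0665    ]
```

```bash
cat >> h.py <<'E'
from scipy.spatial.transform import Rotation as Ro
def RT(s=None):
    s=s or sensors.state(); return Ro.from_euler('xyz',s['eef_rot']).as_matrix()
def yang(R): return np.degrees(np.arctan2(R[1,1],R[0,1]))
def st():
    s=sensors.state(); R=RT(s)
    print('t',round(s['clock'],2),'p',np.round(s['position']*1e3,1),'F',np.round(s['force'],1),'M',np.round(s['ft_torque'],2),'gap',round(s['finger_gap'],3),'yang',round(yang(R),2),'x',np.round(R[:,0],3),'j6',round(s['joints'][5],2))
    return s,R
def to(t,s=None):
    s=s or sensors.state(); return np.round(RT(s).T@(np.array(t)-s['position'])*1e3,1)
E
python3 - <<'E'
from h import *
s,R=st(); print(np.round(R,3)); print(to([.4493,-.1883,.15])); print(np.degrees(s['joints'][0]))
E
```

```text
t 1.0 p [ 266.1 -565.5  231.3] F [-0.1  0.3  0.4] M [-0.    0.04  0.01] gap 1.004 yang -64.8 x [ 0.  0. -1.] j6 -0.18
[[ 0.     0.426 -0.905]
 [ 0.    -0.905 -0.426]
 [-1.    -0.    -0.   ]]
[  81.3 -263.3 -326.3]
-75.02946013101254
```

```bash
cat >> h.py <<'E'
def plan(t,ya,n):
    s=sensors.state(); R=RT(s); p=s['position'].copy(); d=(np.array(t)-p)/n
    turn=-(np.radians(ya-yang(R))); turn=(turn+np.pi)%(2*np.pi)-np.pi; r=turn/n
    rows=[]
    for i in range(n):
        rows.append([*[float(round(v,1)) for v in R.T@d*1e3],float(round(r,3))]); R=R@Ro.from_euler('x',r).as_matrix()
    print(rows)
E
python3 -c "
from h import *
plan([.4493,-.1883,.16],-12,9)"
```

```text
[[7.9, -29.3, -36.3, -0.102], [7.9, -25.4, -39.1, -0.102], [7.9, -21.3, -41.5, -0.102], [7.9, -16.9, -43.4, -0.102], [7.9, -12.4, -44.9, -0.102], [7.9, -7.7, -45.9, -0.102], [7.9, -3.0, -46.5, -0.102], [7.9, 1.8, -46.6, -0.102], [7.9, 6.5, -46.1, -0.102]]
```

Request:
{"api": "apply_moves", "payload": {"deltas": [[8,-29,-36,-0.102],[8,-25,-39,-0.102],[8,-21,-41,-0.102],[8,-17,-43,-0.102],[8,-12,-45,-0.102]], "grip": 0.4}}

```text
clock: 1.62
position: [0.3685, -0.3565, 0.1913]
eef_rot: [1.336, 1.57, -0.853]
force: [0.6, -0.5, -0.5]
finger_gap: 0.698
```

Request:
{"api": "apply_moves", "payload": {"deltas": [[8,-8,-46,-0.102],[8,-3,-46,-0.102],[8,2,-46,-0.102],[8,6,-46,-0.102],[0,0,0,0]]}}

```text
clock: 2.25
position: [0.449, -0.188, 0.1589]
eef_rot: [-2.167, 1.569, 2.337]
force: [-0.9, -0.6, -1.0]
finger_gap: 0.699
```

```bash
python3 -c "
from h import *
st(); vision.get_image('top'); 
for n in ('top','side'): cv2.imwrite('pics/%s1.png'%n,vision.get_image(n)[:,:,::-1])
plan([.4493,-.1883,.08],-12,3)"
```

```text
t 2.25 p [ 449.  -188.   158.9] F [-0.9 -0.6 -1. ] M [ 0.04 -0.03  0.01] gap 0.699 yang -11.92 x [-0.001  0.001 -1.   ] j6 -0.42
[[26.5, -0.2, -1.2, -0.001], [26.5, -0.2, -1.2, -0.001], [26.5, -0.2, -1.2, -0.001]]
```

View pics/side1.png

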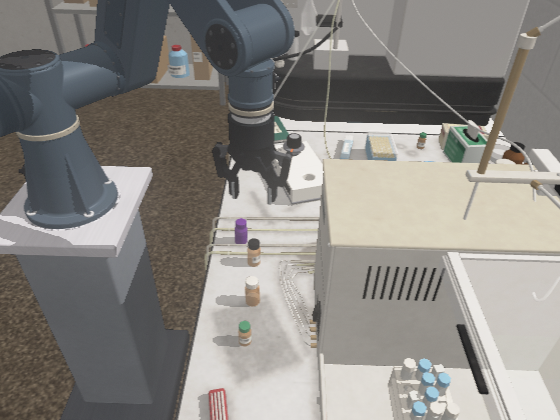

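The candidates were the amber vial with the black cap (side 254,252; top 318,226), the purple look-alike (side 241,231), the white vial (side 252,290) and the green vial (side 245,333). I chose the amber one with the black cap, as the close crop shows it. The gripper is above it, so I'm descending.

Request:
{"api": "apply_moves", "payload": {"deltas": [[40,0,0,0],[40,0,0,0],[30,0,0,0],[21,0,0,0],[0,0,0,0]]}}

```text
clock: 3.02
position: [0.4479, -0.1921, 0.0272]
eef_rot: [-1.944, 1.568, 2.553]
force: [0.6, 0.3, 0.2]
finger_gap: 0.703
```

```bash
python3 -c "
from h import *
st(); 
S=vision.get_image('side')[:,:,::-1]; T=vision.get_image('top')[:,:,::-1]
S=cv2.resize(S[180:310,190:320],None,fx=3,fy=3,interpolation=2);T=cv2.resize(T[160:290,250:380],None,fx=3,fy=3,interpolation=2)
cv2.imwrite('pics/v2.png',np.hstack([S,T]))
print(to([.4493,-.1883,.026]))"
```

```text
t 3.02 p [ 447.9 -192.1   27.2] F [0.6 0.3 0.2] M [-0.03  0.   -0.03] gap 0.703 yang -12.36 x [-0.002  0.001 -1.   ] j6 -0.42
[ 2.7 -0.5 -4. ]
```

View pics/v2.png

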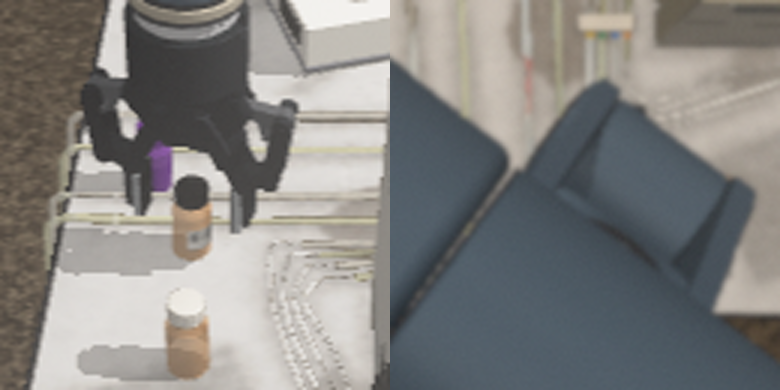

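```bash
python3 -c "
from h import *
for i in range(3):
  st(); vision.get_image('top')
print(to([.4493,-.1883,.026]))
print(proj('side',[.4493,-.1883,.0265]))"
```

```text
t 3.12 p [ 448.9 -192.3   28.7] F [-0.8 -1.1  0.4] M [ 0.02 -0.01  0.  ] gap 0.701 yang -12.31 x [ 0.001 -0.001 -1.   ] j6 -0.42
t 3.17 p [ 449.2 -192.2   29.1] F [ 0.2  0.2 -0.2] M [0.01 0.06 0.01] gap 0.702 yang -12.28 x [ 0.002 -0.001 -1.   ] j6 -0.42
t 3.23 p [ 449.3 -192.    29.3] F [-0.9 -0.5  0.4] M [ 0.01 -0.01  0.  ] gap 0.703 yang -12.26 x [ 0.002 -0.001 -1.   ] j6 -0.42
[ 3.4 -0.8 -3.4]
[253.74893301 252.56705223]
```

Request:
{"api": "apply_moves", "payload": {"deltas": [[0,0,0,0],[0,0,0,0],[0,0,0,0],[0,0,0,0]]}}

```text
clock: 3.78
position: [0.4488, -0.1909, 0.0283]
eef_rot: [-2.563, 1.571, 1.937]
force: [0.3, -0.9, 0.4]
finger_gap: 0.699
```

```bash
python3 -c "
from h import *
st()
print(to([.4493,-.1883,.026]))"
```

```text
t 3.77 p [ 448.8 -190.9   28.3] F [ 0.3 -0.9  0.4] M [ 0.05  0.02 -0.01] gap 0.699 yang -12.2 x [-0.  0. -1.] j6 -0.42
[ 2.3 -0.1 -2.7]
```

Request:
{"api": "apply_moves", "payload": {"deltas": [[2,0,-1.5,0],[0,0,0,0],[0,0,0,0],[0,0,0,0],[0,0,0,0]], "grip": -0.1, "squeeze": 40}}

```text
clock: 4.4
position: [0.4491, -0.1896, 0.0263]
eef_rot: [1.011, 1.571, -0.773]
force: [0.2, -0.1, -1.0]
finger_gap: 0.454
```

Request:
{"api": "apply_moves", "payload": {"deltas": [[0,0,0,0],[0,0,0,0],[0,0,0,0],[0,0,0,0],[0,0,0,0]], "grip": -1}}

```text
clock: 5.03
position: [0.449, -0.1895, 0.0265]
eef_rot: [-1.224, 1.571, -3.008]
force: [-1.4, -0.4, 4.7]
finger_gap: 0.291
```

```bash
python3 -c "
from h import *
st(); 
S=vision.get_image('side')[:,:,::-1]; 
S=cv2.resize(S[180:310,190:320],None,fx=4,fy=4,interpolation=2)
cv2.imwrite('pics/v3.png',S)
print(to([.4493,-.1883,.026]))"
```

```text
t 5.03 p [ 449.  -189.5   26.5] F [-1.4 -0.4  4.7] M [0.02 0.15 0.02] gap 0.291 yang -12.2 x [-0. -0. -1.] j6 -0.42
[ 0.5  0.  -1.2]
```

View pics/v3.png

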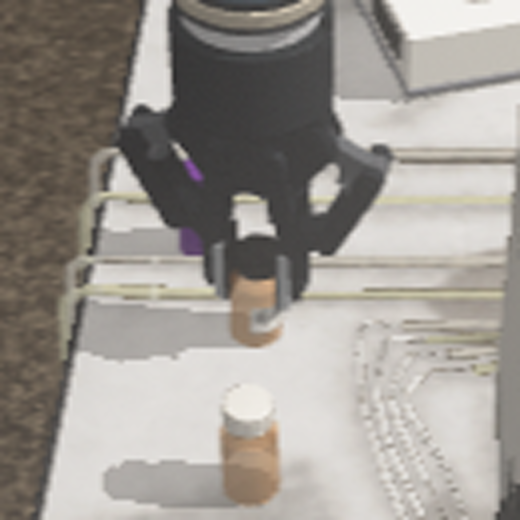

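Request:
{"api": "apply_moves", "payload": {"deltas": [[-10,0,0,0],[-20,0,0,0],[-30,0,0,0],[-30,0,0,0],[-25,0,0,0]]}}

```text
clock: 5.7
position: [0.4493, -0.1896, 0.1427]
eef_rot: [1.237, 1.57, -0.547]
force: [0.1, 0.3, -0.0]
finger_gap: 0.294
```

```bash
python3 -c "
from h import *
st()
plan([.455,.05,.15],-12,8)"
```

```text
t 5.7 p [ 449.3 -189.6  142.7] F [ 0.1  0.3 -0. ] M [-0.01 -0.04  0.03] gap 0.294 yang -12.2 x [ 0.001 -0.001 -1.   ] j6 -0.42
[[-0.9, -5.6, -29.4, -0.0], [-0.9, -5.6, -29.4, -0.0], [-0.9, -5.6, -29.4, -0.0], [-0.9, -5.6, -29.4, -0.0], [-0.9, -5.6, -29.4, -0.0], [-0.9, -5.6, -29.4, -0.0], [-0.9, -5.6, -29.4, -0.0], [-0.9, -5.5, -29.4, -0.0]]
```

Request:
{"api": "apply_moves", "payload": {"deltas": [[-5,-3,-15,0],[-3,-6,-30,0],[0,-6,-30,0],[0,-6,-30,0],[0,-6,-30,0]]}}

```text
clock: 6.32
position: [0.45, -0.0497, 0.1484]
eef_rot: [-1.837, 1.568, 2.662]
force: [1.2, 0.6, -1.2]
finger_gap: 0.292
```

Request:
{"api": "apply_moves", "payload": {"deltas": [[0,-6,-30,0],[0,-6,-30,0],[0,-5,-25,0],[0,0,-12,0],[0,0,0,0]]}}

```text
clock: 6.95
position: [0.4549, 0.0473, 0.1489]
eef_rot: [-1.349, 1.57, -3.131]
force: [0.8, -1.0, -0.1]
finger_gap: 0.294
```

```bash
python3 -c "
from h import *
st()
plan([.567,.066,.13],-12,5)"
```

```text
t 6.95 p [454.9  47.3 148.9] F [ 0.8 -1.  -0.1] M [-0.08 -0.01 -0.01] gap 0.294 yang -12.1 x [-0.001 -0.    -1.   ] j6 0.07
[[3.8, 21.1, -8.4, -0.0], [3.8, 21.2, -8.4, -0.0], [3.8, 21.2, -8.4, -0.0], [3.8, 21.2, -8.3, -0.0], [3.8, 21.2, -8.3, -0.0]]
```

Request:
{"api": "apply_moves", "payload": {"deltas": [[4,21,-8,0],[4,22,-8,0],[4,22,-8,0],[4,22,-8,0],[4,20,-8,0]]}}

```text
clock: 7.58
position: [0.569, 0.0618, 0.1288]
eef_rot: [-0.656, 1.57, -2.441]
force: [0.6, 0.7, -0.8]
finger_gap: 0.288
```

Request:
{"api": "apply_moves", "payload": {"deltas": [[9,0,0,0],[9,0,0,0],[0,0,0,0],[0,0,0,0],[0,0,0,0]]}}

```text
clock: 8.2
position: [0.5681, 0.0629, 0.1117]
eef_rot: [1.629, 1.57, -0.154]
force: [-0.6, -0.2, 0.1]
finger_gap: 0.29
```

```bash
python3 -c "
from h import *
st()
S=vision.get_image('side')[:,:,::-1]; 
cv2.imwrite('pics/s4.png',S)
S=cv2.resize(S[110:230,230:370],None,fx=5,fy=5,interpolation=2)
cv2.imwrite('pics/v4.png',S)
st()
s=sensors.state(); p=s['position']
for dz in (-.0265,.0,.0315): print(dz,(proj('side',p+[0,0,dz])-[230,110])*5)
print('well',(proj('side',[.567,.066,.045])-[230,110])*5)
"
```

```text
t 8.2 p [568.1  62.9 111.7] F [-0.6 -0.2  0.1] M [-0.02  0.02 -0.06] gap 0.29 yang -12.21 x [ 0.001 -0.    -1.   ] j6 0.13
t 8.25 p [568.2  63.  111.7] F [ 0.1 -0.5  0.4] M [ 0.02 -0.02 -0.  ] gap 0.292 yang -12.2 x [ 0.001 -0.    -1.   ] j6 0.13
-0.0265 [403.61055113 265.76261854]
0.0 [407.10816983 217.67115534]
0.0315 [411.40909172 158.53445561]
well [395.84661951 332.4858427 ]
```

View pics/v4.png

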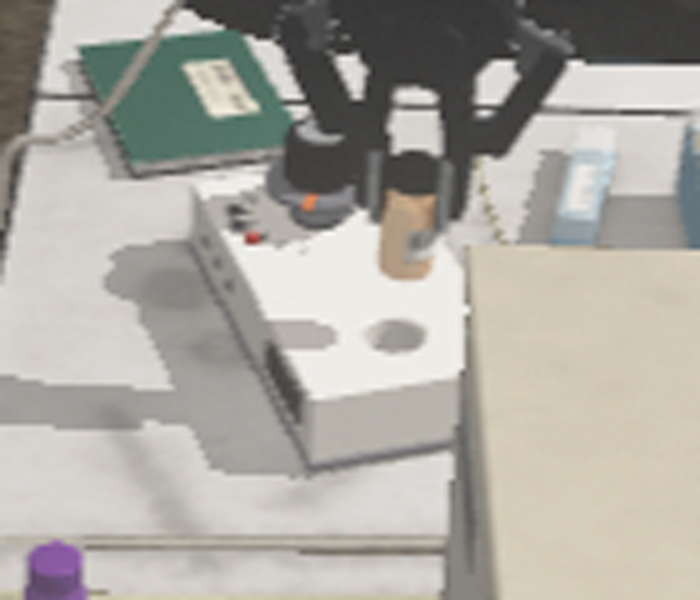

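Request:
{"api": "apply_moves", "payload": {"deltas": [[15,-1,-0.7,0],[12,-0.8,-0.6,0],[6,0,0,0],[0,0,0,0],[0,0,0,0]]}}

```text
clock: 8.88
position: [0.5669, 0.0646, 0.0784]
eef_rot: [1.685, 1.57, -0.099]
force: [-0.3, 0.3, -1.0]
finger_gap: 0.29
```

```bash
python3 -c "
from h import *
S=vision.get_image('side')[:,:,::-1]; 
st()
S=cv2.resize(S[110:230,230:370],None,fx=5,fy=5,interpolation=2)
cv2.imwrite('pics/v5.png',S)
s=sensors.state(); p=s['position']
for dz in (-.0265,.0,.0315): print(dz,(proj('side',p+[0,0,dz])-[230,110])*5)
print('well',(proj('side',[.567,.066,.045])-[230,110])*5,to([.5664,.0651,.078]))
"
```

```text
t 8.93 p [567.   64.6  78.5] F [ 0.1  0.4 -0.3] M [-0.02 -0.01  0.01] gap 0.295 yang -12.2 x [ 0.001 -0.    -1.   ] j6 0.13
-0.0265 [396.79297537 322.05121292]
0.0 [400.11675628 275.78240953]
0.0315 [404.20111737 218.92592444]
well [395.84661951 332.4858427 ] [ 0.5 -0.7 -0.4]
```

View pics/v5.png

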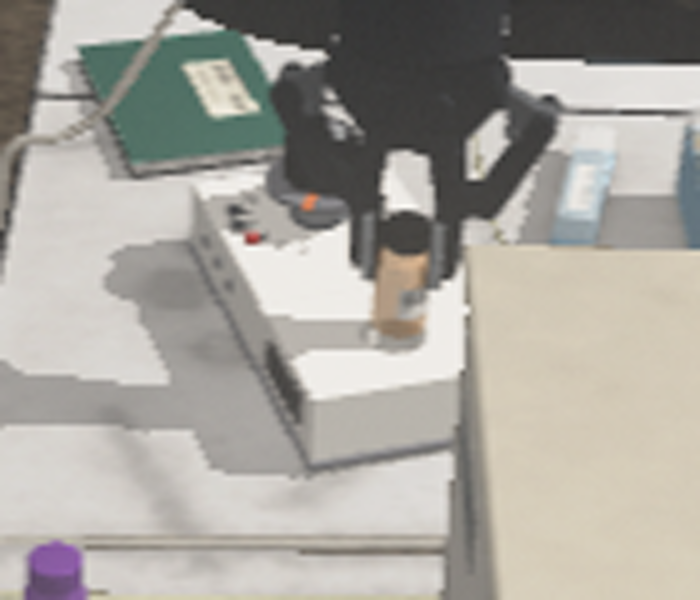

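Request:
{"api": "apply_moves", "payload": {"deltas": [[5,-0.4,-0.2,0],[5,0,0,0],[4,0,0,0],[3,0,0,0],[0,0,0,0]]}}

```text
clock: 9.55
position: [0.5658, 0.0651, 0.0607]
eef_rot: [-1.549, 1.569, 2.951]
force: [-1.5, 1.1, -1.4]
finger_gap: 0.286
```

Request:
{"api": "apply_moves", "payload": {"deltas": [[3,0,0,0],[3,0,0,0],[2,0,0,0],[1,0,0,0],[0,0,0,0]]}}

```text
clock: 10.18
position: [0.5657, 0.0651, 0.0521]
eef_rot: [-1.574, 1.569, 2.925]
force: [-2.4, 3.2, 0.9]
finger_gap: 0.292
```

```bash
python3 -c "
from h import *
st()"
```

```text
t 10.18 p [565.7  65.1  52.1] F [-2.4  3.2  0.9] M [0.6  0.49 0.04] gap 0.292 yang -12.21 x [-0.001  0.    -1.   ] j6 0.13
```

Request:
{"api": "apply_moves", "payload": {"deltas": [[0,-0.6,-0.6,0],[1,0,0,0],[1,0,0,0],[0.5,0,0,0],[0,0,0,0]]}}

```text
clock: 10.8
position: [0.566, 0.0656, 0.0498]
eef_rot: [1.483, 1.571, -0.301]
force: [-2.4, 1.6, 1.1]
finger_gap: 0.293
```

```bash
python3 -c "
from h import *
st()"
```

```text
t 10.8 p [566.   65.6  49.8] F [-2.4  1.6  1.1] M [ 0.27  0.37 -0.01] gap 0.293 yang -12.2 x [ 0. -0. -1.] j6 0.13
```

Request:
{"api": "apply_moves", "payload": {"deltas": [[0.6,-0.6,0,0],[0.6,0,0,0],[0,0,0,0]]}}

```text
clock: 11.18
position: [0.5659, 0.0656, 0.0494]
eef_rot: [1.633, 1.569, -0.151]
force: [-1.9, 1.3, 6.2]
finger_gap: 0.288
```

```bash
python3 -c "
from h import *
st()"
```

```text
t 11.18 p [565.9  65.6  49.4] F [-1.9  1.3  6.2] M [ 0.29  0.42 -0.01] gap 0.288 yang -12.2 x [ 0.002 -0.    -1.   ] j6 0.13
```

Request:
{"api": "apply_moves", "payload": {"deltas": [[0,0,0,0],[0,0,0,0],[0,0,0,0],[0,0,0,0]], "grip": 0.4}}

```text
clock: 11.68
position: [0.5654, 0.0656, 0.0485]
eef_rot: [1.212, 1.571, -0.572]
force: [-0.2, -0.7, 0.3]
finger_gap: 0.7
```

Request:
{"api": "apply_moves", "payload": {"deltas": [[-15,0,0,0],[-30,0,0,0],[-30,0,0,0],[-15,0,0,0],[0,0,0,0]]}}

```text
clock: 12.3
position: [0.5661, 0.0658, 0.1401]
eef_rot: [1.699, 1.568, -0.084]
force: [0.2, -0.4, 1.1]
finger_gap: 0.7
```

```bash
python3 -c "
from h import *
S=vision.get_image('side')[:,:,::-1]; 
st()
S=cv2.resize(S[110:230,230:370],None,fx=5,fy=5,interpolation=2)
cv2.imwrite('pics/v6.png',S)
print('top of cap',(proj('side',[.567,.066,.081])-[230,110])*5)
plan([.5285,.175,.14],-12,5)
"
```

```text
t 12.35 p [565.3  65.8 138.9] F [-0.4 -0.  -1.1] M [-0.01  0.09 -0.07] gap 0.696 yang -12.2 x [ 0.001 -0.    -1.   ] j6 0.13
top of cap [400.34432132 269.81901823]
[[-0.2, -11.8, -19.8, -0.001], [-0.2, -11.8, -19.8, -0.001], [-0.2, -11.8, -19.8, -0.001], [-0.2, -11.8, -19.8, -0.001], [-0.2, -11.7, -19.8, -0.001]]
```

View pics/v6.png

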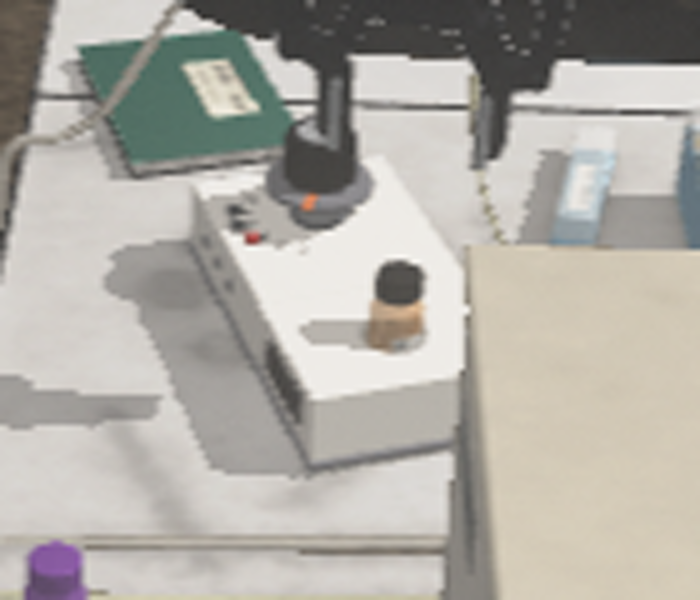

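Request:
{"api": "apply_moves", "payload": {"deltas": [[0,-11,-19,0],[0,-12,-20,0],[0,-12,-20,0],[0,-12,-20,0],[0,-12,-20,0]]}}

```text
clock: 12.98
position: [0.5265, 0.1768, 0.1372]
eef_rot: [-1.359, 1.567, 3.141]
force: [1.1, 0.0, -0.6]
finger_gap: 0.702
```

Request:
{"api": "apply_moves", "payload": {"deltas": [[10,0,0,0],[10,0,0,0],[0,0,0,0],[0,0,0,0],[0,0,0,0]]}}

```text
clock: 13.6
position: [0.529, 0.1745, 0.1188]
eef_rot: [1.875, 1.57, 0.091]
force: [-0.3, -0.2, -0.7]
finger_gap: 0.7
```

```bash
python3 -c "
from h import *
S=vision.get_image('side')[:,:,::-1]; 
st()
S=cv2.resize(S[90:210,230:370],None,fx=5,fy=5,interpolation=2)
cv2.imwrite('pics/v7.png',S)
s=sensors.state(); p=s['position']
print((proj('side',p)-[230,90])*5,(proj('side',[.5284,.175,.0945])-[230,90])*5)
print(to([.528,.175,.076]))
"
```

```text
t 13.65 p [529.  174.6 118.9] F [ 0.4  0.1 -0.8] M [-0.06  0.03 -0.02] gap 0.699 yang -12.25 x [ 0.001  0.    -1.   ] j6 0.33
[323.79785358 187.86224427] [320.80047566 230.35124831]
[42.9 -1.  -0.1]
```

View pics/v7.png

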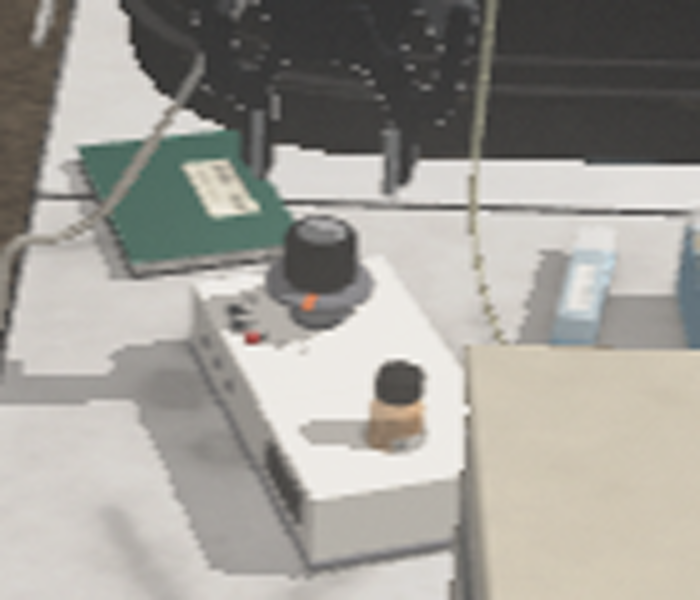

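Request:
{"api": "apply_moves", "payload": {"deltas": [[15,-1,0,0],[15,0,0,0],[9,0,0,0],[4,0,0,0],[0,0,0,0]]}}

```text
clock: 14.28
position: [0.5274, 0.1752, 0.0752]
eef_rot: [-1.237, 1.57, -3.02]
force: [0.5, -0.8, -0.5]
finger_gap: 0.7
```

Request:
{"api": "apply_moves", "payload": {"deltas": [[0,0,0,0],[0,0,0,0],[0,0,0,0],[0,0,0,0]], "grip": 0.0, "squeeze": 25}}

```text
clock: 14.78
position: [0.5276, 0.1752, 0.0758]
eef_rot: [1.847, 1.57, 0.063]
force: [-0.1, 0.6, -1.1]
finger_gap: 0.505
```

```bash
python3 -c "
from h import *
S=vision.get_image('side')[:,:,::-1]; 
st()
S=cv2.resize(S[90:210,230:370],None,fx=5,fy=5,interpolation=2)
cv2.imwrite('pics/v8.png',S)
print(to([.528,.175,.076]))
"
```

```text
t 14.82 p [527.6 175.2  75.7] F [-0.3  0.3 -1.4] M [0.04 0.01 0.04] gap 0.504 yang -12.2 x [ 0.  0. -1.] j6 0.33
[-0.3  0.4  0.1]
```

View pics/v8.png

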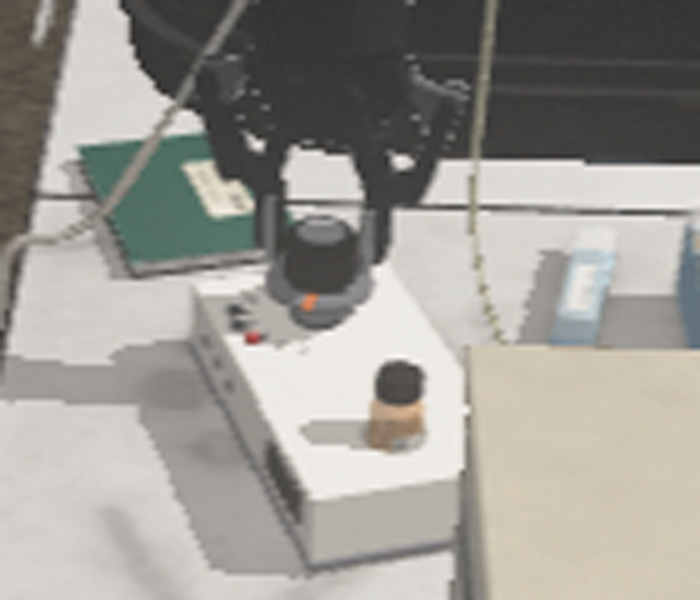

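Request:
{"api": "apply_moves", "payload": {"deltas": [[0,0,0,0],[0,0,0,0],[0,0,0,0],[0,0,0,0]], "grip": -0.3}}

```text
clock: 15.32
position: [0.5274, 0.1752, 0.0757]
eef_rot: [-1.507, 1.57, 2.993]
force: [-1.5, -0.6, 1.3]
finger_gap: 0.413
```

```bash
python3 -c "
from h import *
st();vision.get_image('top');st()
"
```

```text
t 15.32 p [527.4 175.2  75.7] F [-1.5 -0.6  1.3] M [ 0.12  0.22 -0.02] gap 0.413 yang -12.2 x [-0.  0. -1.] j6 0.33
t 15.38 p [527.4 175.3  75.6] F [-0.8 -0.1  3.2] M [0.13 0.19 0.  ] gap 0.408 yang -12.2 x [-0.  0. -1.] j6 0.33
```

Request:
{"api": "apply_moves", "payload": {"deltas": [[0,0,0,0],[1,0,0,0],[1,0,0,0],[0,0,0,0]], "squeeze": 40}}

```text
clock: 15.88
position: [0.5274, 0.1753, 0.0741]
eef_rot: [-1.751, 1.571, 2.749]
force: [-1.8, 0.6, 5.8]
finger_gap: 0.401
```

Request:
{"api": "apply_moves", "payload": {"deltas": [[1,0,0,0],[0,0,0,0]]}}

```text
clock: 16.12
position: [0.5274, 0.1752, 0.0732]
eef_rot: [-1.615, 1.571, 2.884]
force: [-2.2, 0.3, 5.3]
finger_gap: 0.404
```

Request:
{"api": "apply_moves", "payload": {"deltas": [[0.8,0,0,0],[0,0,0,0]]}}

```text
clock: 16.38
position: [0.5274, 0.1752, 0.0725]
eef_rot: [-1.537, 1.571, 2.963]
force: [-2.1, -0.2, 6.6]
finger_gap: 0.401
```

Request:
{"api": "apply_moves", "payload": {"deltas": [[0.6,0,0,0],[0,0,0,0]]}}

```text
clock: 16.62
position: [0.5274, 0.1752, 0.072]
eef_rot: [2.045, 1.571, 0.261]
force: [-2.5, 0.2, 7.8]
finger_gap: 0.401
```

Request:
{"api": "apply_moves", "payload": {"deltas": [[0.5,0,0,0],[0,0,0,0]]}}

```text
clock: 16.88
position: [0.5274, 0.1753, 0.0716]
eef_rot: [-2.201, 1.571, 2.298]
force: [-2.8, -0.2, 7.9]
finger_gap: 0.398
```

Request:
{"api": "apply_moves", "payload": {"deltas": [[0.5,0,0,0],[0,0,0,0]]}}

```text
clock: 17.12
position: [0.5274, 0.1752, 0.0711]
eef_rot: [1.929, 1.571, 0.145]
force: [-3.1, 1.1, 7.8]
finger_gap: 0.401
```

Request:
{"api": "apply_moves", "payload": {"deltas": [[0.5,-0.2,0,0],[0,0,0,0]]}}

```text
clock: 17.38
position: [0.5274, 0.1753, 0.0707]
eef_rot: [1.73, 1.57, -0.054]
force: [-2.2, -0.3, 8.9]
finger_gap: 0.405
```

Request:
{"api": "apply_moves", "payload": {"deltas": [[0.5,-0.2,0,0],[0,0,0,0]]}}

```text
clock: 17.62
position: [0.5273, 0.1753, 0.0703]
eef_rot: [1.718, 1.57, -0.066]
force: [-2.2, -0.6, 9.3]
finger_gap: 0.403
```

Request:
{"api": "apply_moves", "payload": {"deltas": [[0.5,0,0,0],[0,0,0,0]]}}

```text
clock: 17.88
position: [0.5274, 0.1752, 0.0698]
eef_rot: [1.737, 1.57, -0.047]
force: [-2.1, -0.1, 8.8]
finger_gap: 0.403
```

Request:
{"api": "apply_moves", "payload": {"deltas": [[0.5,-0.1,0,0],[0,0,0,0]]}}

```text
clock: 18.12
position: [0.5274, 0.1753, 0.0694]
eef_rot: [1.725, 1.57, -0.059]
force: [-2.4, -1.2, 9.1]
finger_gap: 0.404
```

Request:
{"api": "apply_moves", "payload": {"deltas": [[0.5,0,0,0],[0,0,0,0]]}}

```text
clock: 18.38
position: [0.5274, 0.1753, 0.0689]
eef_rot: [1.701, 1.57, -0.083]
force: [-1.6, -0.7, 9.4]
finger_gap: 0.405
```

Request:
{"api": "apply_moves", "payload": {"deltas": [[0.5,0,0,0],[0,0,0,0]]}}

```text
clock: 18.62
position: [0.5274, 0.1753, 0.0685]
eef_rot: [1.706, 1.57, -0.078]
force: [-2.2, -0.9, 9.7]
finger_gap: 0.406
```

Request:
{"api": "apply_moves", "payload": {"deltas": [[0.5,0,0,0],[0,0,0,0]]}}

```text
clock: 18.88
position: [0.5274, 0.1752, 0.068]
eef_rot: [1.707, 1.57, -0.077]
force: [-2.7, -0.5, 10.5]
finger_gap: 0.399
```

Request:
{"api": "apply_moves", "payload": {"deltas": [[0.5,0,0,0],[0,0,0,0]]}}

```text
clock: 19.12
position: [0.5274, 0.1752, 0.0676]
eef_rot: [1.676, 1.57, -0.107]
force: [-3.3, -0.3, 10.6]
finger_gap: 0.4
```

Request:
{"api": "apply_moves", "payload": {"deltas": [[0.4,0,0,0],[0,0,0,0]]}}

```text
clock: 19.38
position: [0.5274, 0.1753, 0.0672]
eef_rot: [1.704, 1.57, -0.08]
force: [-3.5, 0.6, 12.4]
finger_gap: 0.406
```

```bash
python3 -c "
from h import *
for i in range(4):
  st();vision.get_image('side')
"
```

```text
t 19.38 p [527.4 175.3  67.2] F [-3.5  0.6 12.4] M [-0.01  0.54 -0.03] gap 0.406 yang -12.19 x [ 0.001 -0.    -1.   ] j6 0.33
t 19.43 p [527.4 175.3  67.2] F [-2.6 -0.  12.1] M [-0.01  0.58 -0.02] gap 0.404 yang -12.19 x [ 0.001 -0.    -1.   ] j6 0.33
t 19.48 p [527.4 175.3  67.2] F [-2.1  0.1 12.1] M [-0.04  0.51 -0.02] gap 0.406 yang -12.19 x [ 0.001 -0.    -1.   ] j6 0.33
t 19.52 p [527.4 175.3  67.2] F [-2.2 -0.5 10.6] M [-0.05  0.48 -0.01] gap 0.404 yang -12.19 x [ 0.001 -0.    -1.   ] j6 0.33
```

Request:
{"api": "apply_moves", "payload": {"deltas": [[0.3,0,0,0],[0,0,0,0]]}}

```text
clock: 19.82
position: [0.5274, 0.1753, 0.067]
eef_rot: [1.692, 1.57, -0.092]
force: [-2.7, 0.3, 11.5]
finger_gap: 0.404
```

```bash
python3 -c "
from h import *
F=[]
for i in range(4):
  s=sensors.state();F.append([*s['force'],s['position'][2]*1e3]);vision.get_image('side')
print(np.round(F,2),np.mean(F,0))
"
```

```text
[[-2.71  0.27 11.51 66.97]
 [-3.4  -0.18 11.46 66.98]
 [-2.37 -0.38 12.41 66.98]
 [-2.4  -0.16 12.35 67.  ]] [-2.71889178 -0.11062885 11.93324923 66.98207616]
```

Request:
{"api": "apply_moves", "payload": {"deltas": [[0.4,-0.1,0,0],[0,0,0,0]]}}

```text
clock: 20.27
position: [0.5274, 0.1753, 0.0666]
eef_rot: [1.719, 1.569, -0.064]
force: [-2.0, -0.5, 11.3]
finger_gap: 0.404
```

```bash
cat > f.py <<'E'
from h import *
F=[]
for i in range(4):
  s=sensors.state();F.append([*s['force'],s['position'][2]*1e3,*s['ft_torque']]);vision.get_image('side')
print(round(s['clock'],2),np.round(F,2)[:,2],np.round(np.mean(F,0),2))
E
python3 f.py
```

```text
20.43 [11.29 11.77 11.14 11.95] [-3.000e+00 -3.900e-01  1.154e+01  6.658e+01 -5.000e-02  5.000e-01
 -1.000e-02]
```

Not at the stop yet. I'll keep going in small steps.

Request:
{"api": "apply_moves", "payload": {"deltas": [[0.4,0,0,0],[0,0,0,0]]}}

```text
clock: 20.72
position: [0.5274, 0.1753, 0.0662]
eef_rot: [1.717, 1.569, -0.067]
force: [-2.9, 0.0, 11.8]
finger_gap: 0.4
```

Request:
{"api": "apply_moves", "payload": {"deltas": [[0.4,0,0,0],[0,0,0,0]]}}

```text
clock: 20.98
position: [0.5274, 0.1753, 0.0659]
eef_rot: [1.724, 1.569, -0.06]
force: [-2.7, -0.6, 11.7]
finger_gap: 0.403
```

```bash
python3 f.py
```

```text
21.12 [11.66 12.03 12.11 12.35] [-2.920e+00 -3.800e-01  1.204e+01  6.591e+01 -4.000e-02  5.500e-01
  1.000e-02]
```

Request:
{"api": "apply_moves", "payload": {"deltas": [[0.4,0,0,0],[0,0,0,0]]}}

```text
clock: 21.42
position: [0.5274, 0.1753, 0.0657]
eef_rot: [1.724, 1.569, -0.059]
force: [-3.2, 0.1, 14.5]
finger_gap: 0.405
```

Request:
{"api": "apply_moves", "payload": {"deltas": [[0.4,0,0,0],[0,0,0,0]]}}

```text
clock: 21.68
position: [0.5274, 0.1753, 0.0656]
eef_rot: [1.712, 1.569, -0.071]
force: [-3.6, -0.0, 16.3]
finger_gap: 0.403
```

```bash
python3 f.py
```

```text
21.82 [16.35 16.77 15.9  15.92] [-3.400e+00 -4.900e-01  1.623e+01  6.557e+01 -9.000e-02  6.800e-01
 -2.000e-02]
```

Request:
{"api": "apply_moves", "payload": {"deltas": [[-0.7,0,0,0],[-0.5,0,0,0],[0,0,0,0]]}}

```text
clock: 22.25
position: [0.5274, 0.1753, 0.0658]
eef_rot: [1.733, 1.57, -0.05]
force: [-2.1, -0.2, 9.2]
finger_gap: 0.402
```

```bash
python3 f.py
```

```text
22.4 [9.23 9.9  9.65 9.61] [-2.100e+00 -4.700e-01  9.600e+00  6.585e+01 -0.000e+00  4.400e-01
 -4.000e-02]
```

Request:
{"api": "apply_moves", "payload": {"deltas": [[-0.3,0,0,0],[0,0,0,0.04],[0,0,0,0.02],[0,0,0,0]]}}

```text
clock: 22.95
position: [0.5273, 0.1752, 0.0659]
eef_rot: [1.487, 1.57, -0.356]
force: [-1.5, -0.0, 8.0]
finger_gap: 0.4
```

```bash
python3 f.py; python3 -c "
from h import *
st()"
```

```text
23.1 [8.04 7.89 7.84 8.5 ] [-1.35 -0.45  8.07 65.91  0.08  0.48  0.23]
t 23.15 p [527.3 175.2  65.9] F [-0.8 -0.5  7.7] M [0.11 0.43 0.2 ] gap 0.403 yang -15.58 x [ 0.001 -0.    -1.   ] j6 0.39
```

```bash
python3 -c "
from h import *
S=vision.get_image('side')[:,:,::-1]
st()
S=cv2.resize(S[120:180,255:335],None,fx=8,fy=8,interpolation=2)
cv2.imwrite('pics/v9.png',S)
k=np.array([.5278,.1752])
for z in (.0625,.0945): print(z,[((proj('side',[*k,z-d])-[255,120])*8).round() for d in (0,.01)])
for a in (-102,-105.5):
  a=np.radians(a);print(((proj('side',[k[0]+.034*np.cos(a),k[1]+.034*np.sin(a),.0665-.01])-[255,120])*8).round())
"
```

```text
t 23.2 p [527.3 175.2  65.9] F [-0.9 -1.1  7.2] M [0.09 0.45 0.15] gap 0.406 yang -15.58 x [ 0.001 -0.    -1.   ] j6 0.39
0.0625 [array([308., 215.]), array([306., 242.])]
0.0945 [array([311., 128.]), array([310., 156.])]
[285. 284.]
[278. 283.]
```

View pics/v9.png

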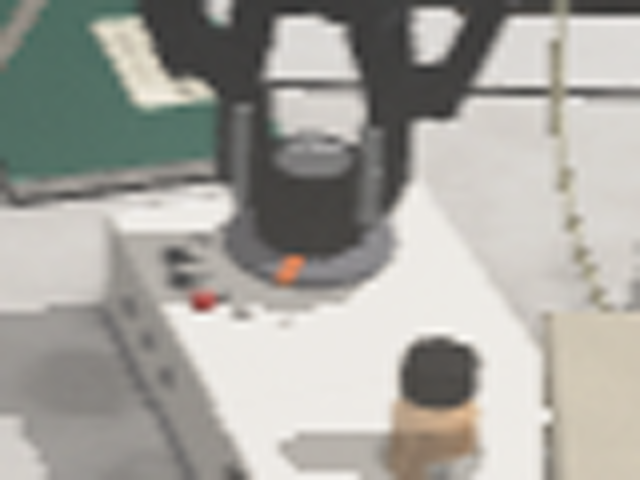

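Request:
{"api": "apply_moves", "payload": {"deltas": [[0.2,0,0,0],[0,0,0,0.02],[0,0,0,0]]}}

```text
clock: 23.58
position: [0.5273, 0.1752, 0.0658]
eef_rot: [1.397, 1.57, -0.465]
force: [-1.9, -0.2, 8.5]
finger_gap: 0.403
```

```bash
python3 f.py; python3 -c "
from h import *
st()"
```

```text
23.73 [8.54 9.25 8.72 8.36] [-2.01 -0.61  8.72 65.82  0.07  0.5   0.28]
t 23.77 p [527.3 175.2  65.8] F [-2.4 -0.5  9.8] M [0.1  0.47 0.33] gap 0.408 yang -16.7 x [ 0.001 -0.    -1.   ] j6 0.41
```

Request:
{"api": "apply_moves", "payload": {"deltas": [[0,0,0,-0.05],[0.3,0,0,0],[0.2,0,0,0],[0,0,0,0]]}}

```text
clock: 24.28
position: [0.5274, 0.1753, 0.0657]
eef_rot: [1.613, 1.57, -0.199]
force: [-2.3, 0.5, 11.7]
finger_gap: 0.403
```

```bash
python3 f.py; python3 -c "
from h import *
st()"
```

```text
24.43 [11.7  11.67 10.74 10.97] [-2.660e+00 -3.100e-01  1.127e+01  6.573e+01 -4.000e-02  5.500e-01
  1.300e-01]
t 24.48 p [527.4 175.2  65.7] F [-1.8 -0.2 10.8] M [-0.07  0.6   0.13] gap 0.403 yang -13.88 x [ 0.001 -0.    -1.   ] j6 0.36
```

Request:
{"api": "apply_moves", "payload": {"deltas": [[0.1,0,0,0.03],[0,0,0,0.02],[0,0,0,0]]}}

```text
clock: 24.85
position: [0.5273, 0.1752, 0.0657]
eef_rot: [1.46, 1.57, -0.402]
force: [-2.3, -1.4, 12.0]
finger_gap: 0.403
```

```bash
python3 f.py; python3 -c "
from h import *
st()"
```

```text
25.0 [11.96 12.55 11.53 11.99] [-2.290e+00 -8.400e-01  1.201e+01  6.568e+01  5.000e-02  6.500e-01
  2.400e-01]
t 25.05 p [527.3 175.2  65.7] F [-2.7 -0.9 12.1] M [-0.01  0.6   0.27] gap 0.408 yang -16.7 x [ 0.001 -0.    -1.   ] j6 0.41
```

```bash
cat > o.py <<'E'
from h import *
def oc(S):
    S=S[120:180,265:325].astype(float); b,g,r=S[...,0],S[...,1],S[...,2]
    w=np.clip((r-g)-40,0,None)*((r>150)&(g>b+10)|False)
    ys,xs=np.mgrid[120:180,265:325]
    m=(w>0)
    # exclude red pin: g> b and hue
    n,l,stt,cc=cv2.connectedComponentsWithStats(m.astype('uint8'))
    out=[]
    for i in range(1,n):
        k=l==i; out.append((int(k.sum()),round((xs*w)[k].sum()/w[k].sum(),2),round((ys*w)[k].sum()/w[k].sum(),2)))
    return out
if __name__=='__main__':
    for f in('side0','side1','s4'): print(oc(cv2.imread(f'pics/{f}.png')))
    S=vision.get_image('side')[:,:,::-1]; cv2.imwrite('pics/s10.png',S); print(oc(S))
    k=np.array([.5278,.1752])
    for d,a in ((0,-102),(.01,-102),(.01,-104),(.01,-106.5)):
        A=np.radians(a);print(d,a,proj('side',[k[0]+.029*np.cos(A),k[1]+.029*np.sin(A),.0675-d]).round(2))
E
python3 o.py
```

```text
[(8, np.float64(291.42), np.float64(149.98))]
[(8, np.float64(291.42), np.float64(150.0))]
[(8, np.float64(291.42), np.float64(149.98))]
[(7, np.float64(290.84), np.float64(153.0))]
0 -102 [291.14 150.83]
0.01 -102 [291.   154.21]
0.01 -104 [290.61 154.15]
0.01 -106.5 [290.14 154.07]
```

Request:
{"api": "apply_moves", "payload": {"deltas": [[0,0,0,-0.08],[0.4,0,0,0],[0,0,0,0]]}}

```text
clock: 25.48
position: [0.5274, 0.1753, 0.0657]
eef_rot: [1.691, 1.569, -0.092]
force: [-4.6, -1.4, 13.4]
finger_gap: 0.403
```

```bash
python3 f.py; python3 o.py | sed -n 4p
```

```text
25.62 [13.36 14.53 14.76 13.34] [-3.550e+00 -6.600e-01  1.400e+01  6.565e+01 -8.000e-02  5.900e-01
  3.000e-02]
[(6, np.float64(291.18), np.float64(153.46))]
```

Run:
```python
import cv2,numpy as np
from h import *
b=vision.get_image('side')[:,:,::-1]; cv2.imwrite('pics/s11.png',b)
a=cv2.imread('pics/s10.png'); z=cv2.imread('pics/s4.png')
A=cv2.resize(a[120:170,270:320],None,fx=7,fy=7,interpolation=2);B=cv2.resize(b[120:170,270:320],None,fx=7,fy=7,interpolation=2)
cv2.imwrite('pics/cmp.png',np.hstack([A,B]))
```

```text
(no output)
```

View pics/cmp.png

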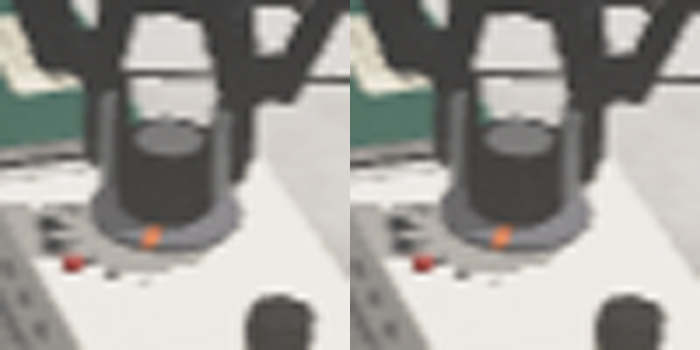

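Request:
{"api": "apply_moves", "payload": {"deltas": [[0,0,0,0.04],[0,0,0,0.04],[0,0,0,0]]}}

```text
clock: 26.15
position: [0.5273, 0.1752, 0.0656]
eef_rot: [1.379, 1.569, -0.483]
force: [-3.5, -0.5, 12.9]
finger_gap: 0.402
```

```bash
python3 f.py; python3 o.py | sed -n 4p
```

```text
26.3 [12.86 14.28 13.63 14.47] [-3.660e+00 -1.170e+00  1.381e+01  6.560e+01  2.000e-02  7.200e-01
  3.100e-01]
[(7, np.float64(290.68), np.float64(153.2))]
```

Run:
```python
from h import *
s,R=st(); p=s['position']
for sgn in(-1,1):
  for z in (.0575,.0657,.07):
    q=p+sgn*R[:,1]*.020; q[2]=z
    print(sgn,z,((proj('side',q)-[270,120])*7).round())
k=[p[0],p[1]]
print('knob top',[((proj('side',[*k,.0945-d])-[270,120])*7).round() for d in (.008,.01,.012)])
```

```text
t 26.4 p [527.3 175.1  65.6] F [-3.1 -0.5 14.5] M [0.04 0.76 0.33] gap 0.404 yang -16.68 x [ 0.001 -0.001 -1.   ] j6 0.41
-1 0.0575 [111. 191.]
-1 0.0657 [112. 172.]
-1 0.07 [112. 162.]
1 0.0575 [214. 210.]
1 0.0657 [215. 190.]
1 0.07 [215. 180.]
knob top [array([165., 132.]), array([165., 136.]), array([165., 141.])]
```

Run:
```python
from h import *
c=cv2.imread('pics/s10.png');a=cv2.imread('pics/s11.png')
z=cv2.imread('pics/s4.png')
ys,xs=np.mgrid[144:160,282:300]
def cen(S):
    S=S[144:160,282:300].astype(float); w=np.clip(S[...,2]-S[...,0]-12,0,None)
    return round((w*xs).sum()/w.sum(),3),round((w*ys).sum()/w.sum(),3),round(w.sum())
for n,i in(('up',z),('10mm 0deg',a),('10mm 4.5',c)): print(n,cen(i))
for i in (z,a,c): print((i[148:158,285:297,2].astype(int)-i[148:158,285:297,0]))
k=np.array([.5278,.1752])
for d,a_ in ((0,-102),(.01,-102),(.01,-104),(.01,-106.5)):
  q=[]
  for r in (.024,.034):
    A=np.radians(a_);q.append(proj('side',[k[0]+r*np.cos(A),k[1]+r*np.sin(A),.0675-d]).round(2))
  print(d,a_,q)
```

```text
up (np.float64(291.315), np.float64(150.005), 761)
10mm 0deg (np.float64(290.964), np.float64(153.475), 688)
10mm 4.5 (np.float64(290.379), np.float64(153.413), 751)
[[  1   1   1   1   1   2  18  35  14   4   3   1]
 [  0  -1  -2  -1   0  16  86 128  59  -2  -1  -2]
 [  7   2   1   1   0  48 126 106  10  -1  -1  -2]
 [ 11  10   7   3   1  66 124  72   0   0  -1   1]
 [ 11  11   8   3   1  10  22  14   1   2   3   2]
 [ 11  11   9   3   0   3   3   2   2   2   2   2]
 [ 12  11  10   9   2   0   1   1   1   2   1   2]
 [ 11  11  12  11  11   6   3   2   1   1   1   4]
 [ 11  11  10  11  11  11  11  12  11  11   7   7]
 [ 11  11  11  12  11  11  12  11   7   7   7   7]]
[[  0   2   3   4   5   4   4   5   4   4   4   5]
 [  2   1   3   4   4   5   4   5   4   4   3   5]
 [  1   1   1   4   4   4   4   5   5   4   4   5]
 [  2   1   1   1   3   4   5   5   5   4   5   5]
 [  2   0   1   0   1  16  59  74  23   3   2   0]
 [  3   1   0  -1  -1  48 124 101  10  -1   0  -1]
 [ 10   4   1   1   1  74 128  71   0  -1   0   0]
 [ 12  11   9   8  12  43  55  14   2   2   1   1]
 [ 10  11  12  11  11  11   9   9   7   9   8   9]
 [ 10  11  12  11  11  11  11  11  11  11  11  12]]
[[  0   2   3   3   3   5   6   5   5   4   4   4]
 [  0   1   3   4   5   5   4   5   5   4   4   4]
 [  0   1   1   3   4   5   5   5   5   4   5   6]
 [  1   1   1   2   3   4   7   5   5   5   4   4]
 [  2   2   0   2   0  53 106  71  12   2   2   2]
 [  3   2  -1  -1  16  84 117  42  -1  -1  -1  -1]
 [  9   4   1   1  53 122  88   0   0  -1  -1   0]
 [ 12  11   9   7  38  70  31   2   2   2   2   2]
 [ 11  11  11  11  11  10  11   9   7   9   8  10]
 [ 11  11  10  11  11  12  11  11  11  11  12  11]]
0 -102 [array([291.55, 149.85]), array([290.71, 151.81])]
0.01 -102 [array([291.41, 153.23]), array([290.58, 155.2 ])]
0.01 -104 [array([291.1 , 153.18]), array([290.13, 155.13])]
0.01 -106.5 [array([290.7 , 153.11]), array([289.57, 155.03])]
```

Request:
{"api": "apply_moves", "payload": {"deltas": [[-0.4,0,0,0],[0,0,0,0.03],[0,0,0,0]]}}

```text
clock: 26.78
position: [0.5274, 0.1752, 0.0657]
eef_rot: [1.453, 1.569, -0.438]
force: [-2.1, 0.5, 12.4]
finger_gap: 0.406
```

```bash
cat > g.py <<'E'
from h import *
ys,xs=np.mgrid[140:162,270:304]
def cen(S):
    S=S[140:162,270:304].astype(float); w=np.clip(S[...,2]-S[...,0]-14,0,None)*(S[...,1]-S[...,0]>5)
    w*= (S[...,1]>100)
    return round((w*xs).sum()/w.sum(),3),round((w*ys).sum()/w.sum(),3),round(w.sum())
if __name__=='__main__':
    for f in ('s4','s11','s10'): print(f,cen(cv2.imread(f'pics/{f}.png')))
    F=[]
    for i in range(3):
        s=sensors.state();F.append([*s['force'],s['position'][2]*1e3,*s['ft_torque']]);S=vision.get_image('side')[:,:,::-1]
    print(cen(S)); print(np.round(np.mean(F,0),2)); st()
    import time; cv2.imwrite('pics/z%d.png'%int(s['clock']*100),S)
E
python3 g.py
```

```text
s4 (np.float64(289.76), np.float64(150.866), 804)
s11 (np.float64(288.791), np.float64(154.196), 728)
s10 (np.float64(288.774), np.float64(153.843), 833)
(np.float64(289.031), np.float64(153.638), 918)
[-2.520e+00 -1.600e-01  1.194e+01  6.571e+01  2.000e-02  5.000e-01
  7.000e-02]
t 26.93 p [527.4 175.3  65.7] F [-2.8 -0.7 12.5] M [-0.07  0.52  0.04] gap 0.402 yang -18.48 x [ 0.001 -0.    -1.   ] j6 0.44
```

Request:
{"api": "apply_moves", "payload": {"deltas": [[0,0,0,0.05],[0,0,0,0.05],[0,0,0,0]]}}

```text
clock: 27.3
position: [0.5274, 0.1753, 0.0657]
eef_rot: [2.018, 1.569, 0.024]
force: [-1.7, 0.2, 11.6]
finger_gap: 0.403
```

```bash
sed -i 's/mgrid\[140:162,270:304\]/mgrid[140:162,283:304]/; s/S\[140:162,270:304\]/S[140:162,283:304]/' g.py; python3 g.py
```

```text
s4 (np.float64(291.389), np.float64(149.984), 689)
s11 (np.float64(291.036), np.float64(153.565), 577)
s10 (np.float64(290.545), np.float64(153.28), 690)
(np.float64(289.264), np.float64(152.984), 774)
[-2.080e+00  3.000e-02  1.232e+01  6.572e+01 -5.000e-02  5.400e-01
 -1.000e-02]
t 27.45 p [527.4 175.3  65.7] F [-2.1 -0.6 11.6] M [-0.02  0.55 -0.02] gap 0.404 yang -24.23 x [ 0.001 -0.    -1.   ] j6 0.54
```

Request:
{"api": "apply_moves", "payload": {"deltas": [[0,0,0,0.07],[0,0,0,0.07],[0,0,0,0]]}}

```text
clock: 27.82
position: [0.5274, 0.1753, 0.0657]
eef_rot: [2.081, 1.569, -0.053]
force: [-1.9, -0.4, 12.2]
finger_gap: 0.404
```

```bash
python3 g.py | tail -3
```

```text
[-2.400e+00 -7.900e-01  1.203e+01  6.574e+01 -7.000e-02  5.100e-01
 -2.000e-02]
t 27.98 p [527.4 175.3  65.7] F [-4.   0.1 11.7] M [-0.13  0.5  -0.07] gap 0.407 yang -32.26 x [ 0.001 -0.    -1.   ] j6 0.68
```

At stop 1 with low torque. I'll go on to stop 2.

Request:
{"api": "apply_moves", "payload": {"deltas": [[0,0,0,0.05],[0,0,0,0.05],[0,0,0,0.05],[0,0,0,0]]}}

```text
clock: 28.48
position: [0.5274, 0.1753, 0.0657]
eef_rot: [2.244, 1.569, -0.039]
force: [-2.7, -0.2, 12.1]
finger_gap: 0.404
```

```bash
python3 g.py | tail -3
```

```text
[-2.880e+00 -4.000e-01  1.175e+01  6.571e+01 -2.000e-02  5.300e-01
 -0.000e+00]
t 28.62 p [527.4 175.3  65.7] F [-2.5  0.1 11.9] M [-0.01  0.52  0.02] gap 0.405 yang -40.84 x [ 0.001 -0.    -1.   ] j6 0.83
```

Request:
{"api": "apply_moves", "payload": {"deltas": [[0,0,0,0.07],[0,0,0,0.07],[0,0,0,0.06],[0,0,0,0]]}}

```text
clock: 29.12
position: [0.5274, 0.1753, 0.0657]
eef_rot: [2.417, 1.569, -0.067]
force: [-2.9, -1.1, 12.3]
finger_gap: 0.403
```

```bash
python3 g.py | tail -3
python3 - <<'E'
from h import *
S=vision.get_image('side')[:,:,::-1]; cv2.imwrite('pics/s12.png',S)
cv2.imwrite('pics/v12.png',cv2.resize(S[120:180,255:335],None,fx=8,fy=8,interpolation=2))
T=vision.get_image('top')[:,:,::-1]
cv2.imwrite('pics/t12.png',cv2.resize(T[140:225,125:245],None,fx=5,fy=5,interpolation=2))
k=np.array([.5278,.1752])
for a in (-138,-140,-142,-144):
  A=np.radians(a); print(a,[((proj('side',[k[0]+r*np.cos(A),k[1]+r*np.sin(A),.0675-.01])-[255,120])*8).round() for r in (.024,.034)])
E
```

```text
[-2.630e+00 -8.600e-01  1.164e+01  6.575e+01 -1.200e-01  5.100e-01
 -4.000e-02]
t 29.27 p [527.4 175.3  65.7] F [-2.7 -1.2 12.1] M [-0.1   0.53 -0.03] gap 0.406 yang -52.31 x [ 0.001 -0.    -1.   ] j6 1.03
-138 [array([252., 253.]), array([228., 263.])]
-140 [array([250., 252.]), array([226., 261.])]
-142 [array([248., 251.]), array([224., 260.])]
-144 [array([247., 249.]), array([221., 258.])]
```

View pics/v12.png

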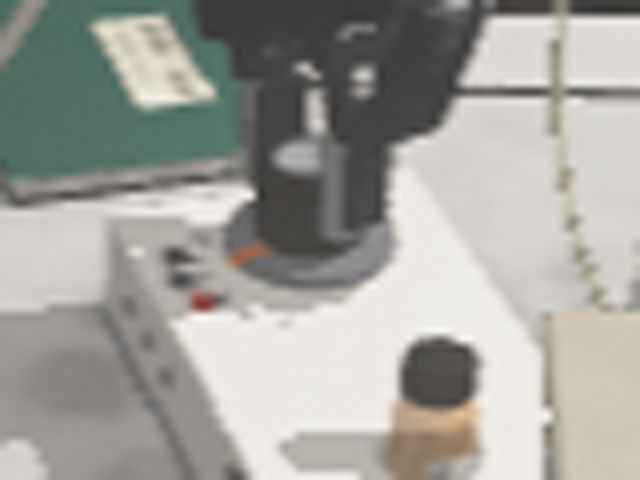

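Request:
{"api": "apply_moves", "payload": {"deltas": [[-0.6,0,0,0],[-0.6,0,0,0],[-0.6,0,0,0],[-0.6,0,0,0],[0,0,0,0]]}}

```text
clock: 30.0
position: [0.5274, 0.1753, 0.0674]
eef_rot: [2.397, 1.57, -0.087]
force: [-1.3, -0.5, 6.9]
finger_gap: 0.402
```

```bash
python3 g.py | tail -3
```

```text
[-1.460e+00  3.100e-01  7.400e+00  6.745e+01 -4.000e-02  3.200e-01
  2.000e-02]
t 30.15 p [527.4 175.3  67.5] F [-2.5 -0.5  7.3] M [-0.05  0.33 -0.08] gap 0.401 yang -52.3 x [ 0.001 -0.    -1.   ] j6 1.03
```

Request:
{"api": "apply_moves", "payload": {"deltas": [[-0.8,0,0,0],[-0.8,0,0,0],[-0.8,0,0,0],[0,0,0,0]]}}

```text
clock: 30.65
position: [0.5274, 0.1753, 0.0694]
eef_rot: [2.425, 1.57, -0.059]
force: [-0.9, 0.3, 7.5]
finger_gap: 0.401
```

Request:
{"api": "apply_moves", "payload": {"deltas": [[-1,0,0,0],[-1,0,0,0],[-1,0,0,0],[0,0,0,0]]}}

```text
clock: 31.15
position: [0.5273, 0.1753, 0.0722]
eef_rot: [2.424, 1.57, -0.06]
force: [0.4, -0.8, 4.9]
finger_gap: 0.403
```

```bash
python3 g.py | tail -3
```

```text
[-1.000e-02 -4.500e-01  5.190e+00  7.225e+01 -1.300e-01  1.000e-02
 -2.000e-02]
t 31.3 p [527.4 175.3  72.3] F [ 0.2 -1.   5. ] M [-0.15 -0.03 -0.07] gap 0.406 yang -52.31 x [ 0.001 -0.    -1.   ] j6 1.03
```

Request:
{"api": "apply_moves", "payload": {"deltas": [[0,0,0,0],[0,0,0,0],[0,0,0,0],[0,0,0,0]], "grip": 0.3}}

```text
clock: 31.8
position: [0.5268, 0.1753, 0.0718]
eef_rot: [-0.551, 1.57, -3.035]
force: [-0.6, -0.6, -0.3]
finger_gap: 0.649
```

Request:
{"api": "apply_moves", "payload": {"deltas": [[-5,0,0,0],[-20,0,0,0],[-30,0,0,0],[-30,0,0,0],[-30,0,0,0]]}}

```text
clock: 32.42
position: [0.5268, 0.1753, 0.1883]
eef_rot: [2.667, 1.571, 0.183]
force: [0.2, -0.6, -0.5]
finger_gap: 0.652
```

Request:
{"api": "apply_moves", "payload": {"deltas": [[-20,0,0,0],[0,-30,0,0],[0,-30,0,0],[0,-30,0,0],[0,0,0,0]]}}

```text
clock: 33.05
position: [0.4704, 0.2477, 0.2073]
eef_rot: [-0.682, 1.57, 3.12]
force: [1.2, 0.3, -0.5]
finger_gap: 0.648
```

```bash
python3 g.py | tail -4
python3 - <<'E'
from h import *
S=vision.get_image('side')[:,:,::-1]; cv2.imwrite('pics/s13.png',S)
T=vision.get_image('top')[:,:,::-1]; cv2.imwrite('pics/t13.png',T)
cv2.imwrite('pics/v13.png',cv2.resize(S[115:215,255:345],None,fx=6,fy=6,interpolation=2))
E
```

```text
(np.float64(284.765), np.float64(148.221), 421)
[ 4.0000e-01  2.4000e-01  1.3000e-01  2.0736e+02 -3.0000e-02  1.0000e-02
 -3.0000e-02]
t 33.2 p [472.6 246.2 207.3] F [ 0.1  0.3 -0.9] M [ 0.03 -0.03 -0.01] gap 0.649 yang -52.31 x [ 0.001 -0.    -1.   ] j6 1.18
```

View pics/v13.png

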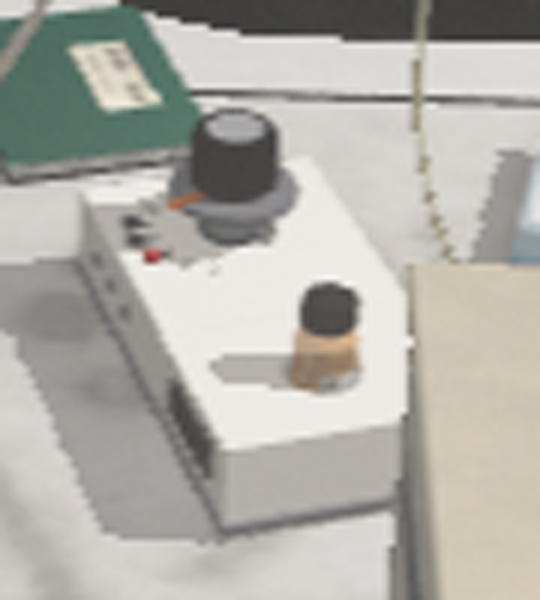

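View pics/t13.png

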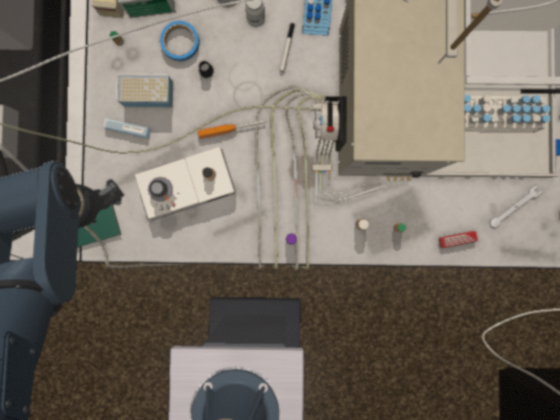

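View pics/s13.png

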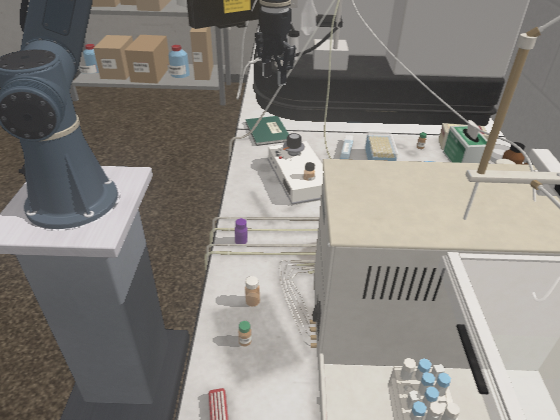

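Run:
```python
from h import *
T=cv2.imread('pics/t13.png')
cv2.imwrite('pics/tk.png',cv2.resize(T[165:220,130:215],None,fx=9,fy=9,interpolation=2))
q=lambda X:((proj('top',X)-[130,165]+.5)*9).round()
k=np.array([.5283,.175])
print('knob top',q([*k,.0945]),'if pressed 10',q([*k,.0845]))
for a in (-118,-138,-142,-158):
  A=np.radians(a);print(a,'ptr',q([k[0]+.034*np.cos(A),k[1]+.034*np.sin(A),.0665]),'pin',q([k[0]+.044*np.cos(A),k[1]+.044*np.sin(A),.051]))
```

```text
knob top [245. 207.] if pressed 10 [255. 211.]
-118 ptr [390. 281.] pin [437. 304.]
-138 ptr [361. 318.] pin [400. 351.]
-142 ptr [353. 323.] pin [391. 358.]
-158 ptr [321. 342.] pin [349. 381.]
```

View pics/tk.png

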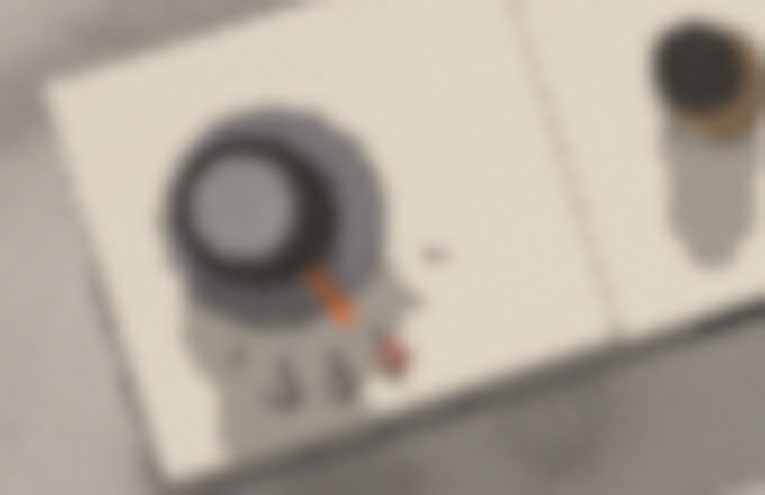

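The top view shows the pointer end at about (350,322) in the crop, in line with the red pin at (394,356). The knob top at (243,205) matches the fully-up position. The vial stands home and the other two vials are untouched.

```bash
python3 -c "
from h import *
print(bot.hand_in()); st()"
```

```text
the job is handed in; nothing more can be done
None
the job is handed in; nothing more can be done
```

I stood the black-capped vial in the well. Then I pressed the knob down, turned it 40° clockwise to stop 2 (the red pin), let it spring up there, and handed in at about 33 s.

**Last checks, all as wanted:**
- **Vial:** pressed onto the well floor with about 6 N. The cap is at the height expected when home.
- **Knob:** the pointer is in line with the red pin, and the knob top is at its fully-up position.
- **Other vials:** white, green and the purple look-alike are still standing.
- **Gripper:** well clear of everything.

**What I could not settle:**
- **First click:** it built up to about 0.3 Nm before it gave, well above the stated 0.1 Nm. I could not tell whether that was the stiff ball or the knob briefly pressing on its lock, so the 15 N limit between knob and seat may have been approached or passed there. After that it turned with almost no torque.
- **Bottom contact:** the highest downward reading was about 16 to 17 N in total. I estimate 4 to 7 N of that was on the hard stop.
- **Locked at stop 2:** I judged this from the knob's height and pointer only. I did not twist the knob to test the lock.

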